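# Tip a battery pack into a bench charger and latch it

## Robot

A 6-joint arm with a two-finger parallel gripper is mounted at the origin on a cart in front of the work surface, level with it; the furniture and walls round the work are solid. World frame = base frame: x ahead of the robot, y to its left, z up, the work surface at z = 0. Lengths are in m, angles in rad, forces in N, time in s.
With the tool pointing down it reaches from about 0.275 to 1 m from the base axis. Payload 8.4 kg.
Tool frame: the origin (TCP) lies on the centre line of the jaws, within the pads' length; the fingertips stand 17 mm ahead of it and the grasp point (between the pads) lies 2 mm behind it (bot.tcp_to_tips is the z of the fingertips in the tool frame, in m); z points along the fingers, y is the line along which they close (so a half turn about z gives the same grasp; the last joint's range is limited). The gripper opens to 85 mm and grips with 20 to 120 N. Pads are 22 mm wide; open, the fingers measure 114 mm over their backs; the gripper's body (76 mm by 85 mm) begins 54 mm behind the grasp point. The pads swing forward as they close: fully open they stand 13 mm farther back than shut.
Start: joints at [-1.117, 0.353, 1.633, -0, 1.155, -0.002], TCP at [0.275, -0.561, 0.248] pointing down, gripper open.
Joint ranges: [-2.63, 2.63], [-0.92, 2.1], [0.06, 2.66], [-1.3, 4.44], [0, 2.69], [-3.02, 3.02]. Speed limits (rad/s): [2.22, 2.22, 2.79, 3.14, 3.14, 3.14].

## Interface

Orientations are given as a unit quaternion [x, y, z, w].
In Python, from workcell import bot, hand, kinematics, get_obs, vision, hand_in gives the robot as it stands. The module is installed in compiled form; this text tells all that it offers. Calls block until the motion is done:
- bot.reach(position, orientation): joint-space move of the TCP to a pose.
- bot.servo_line(position, ori=None, velocity=0.15): straight line of the TCP; ori=None keeps the orientation; velocity is the mean speed in m/s.
- bot.goto_joints(angles): joint-space move.
- hand.move_gripper(opening, strength=None): finger opening in m; strength is the grip in N (None keeps the last); returns when the fingers have stopped.
- bot.dwell(seconds).
- kinematics.solve_ik(position, orientation): joint angles nearest the present ones, or None.
- get_obs(): the state.
- vision.read_camera(name): name is "scene" or "top" or "wrist"; returns a dict with "frame" (384x512x3 uint8, red, green, blue), "intrinsics" (3x3 intrinsics, pixels), "view" (4x4, takes a point from world to camera coordinates). Camera axes: x right, y down, z forward; pixel columns grow to the right and rows downward; lengths in m; the calibration is good to about 2 mm. A picture is of the moment at which its call begins. There is no depth.
A pose or a line that the arm cannot do raises bot.IKError and nothing moves.
- hand_in(): hands the job in; it is judged then, once.
The state is a dict: "time_s": time; "joint_pos": joint angles; "joint_vel": joint speeds; "joint_efforts": joint torques, N m; "position": TCP position; "orientation": TCP orientation; "wrist_force": force on the tool from outside, world axes, zero at the start; "ft_torque": the same for the moment, N m; "gripper_width": finger opening in m; "grip_force": force on a finger pad.
Only numpy, scipy, OpenCV 4.12 (cv2) and the standard library are available. Lean on these libraries where they do the work, as an engineer would, in place of code of your own. Each camera call takes 0.05 s, during which the arm holds its last target. There are 200 camera calls.

## Task

Put the battery pack that is standing on the bench on charge: stand it on end on the open front of the charging bay, between the two rails, then tip it over backwards so that it lies flat in the channel, pointing at the hood (push near its top; low down it only slides). Slide it along under the hood, against the sprung contacts, until the little catch in the channel floor springs up behind it and keeps it there; feel your way home gently, for the contacts must not be rammed, and leave everything else where it stands.

Things in the scene. Friction and masses are not known exactly. Their poses are not given: they have to be found in the camera images.
- pack_centre (a point): Centre of the battery pack: a plain black block, edges softly rounded, 110 mm long (its y axis), 48 wide (x), 31 thick (z), 0.18 to 0.36 kg. It starts standing on end on the bench (y upright, centre 55 mm up), turned up to 35 degrees. Its two ends are alike and so are its two broad faces.
- dock: Bench charger, grey, screwed down: base 232 mm long (x axis, from its open front into the bay), 74 wide (y). Origin: middle of its front edge, on the bench. Floor 14 mm above the bench. A channel 52 mm wide runs the whole length between two rails standing 15 mm above the floor, tops rounded. The front 160 mm are open above; the rest is under the hood.
- apron (a point): Middle of the place where the pack is stood: on the channel floor, 24 mm behind the charger's front edge, 14 mm above the bench. Axes as the charger's. The floor is always clear up to 50 mm from the front edge; the catch comes after that.
- hood_mouth (a point): Middle of the hood's opening, at floor height, 160 mm from the charger's front edge. The opening is 52 mm wide and 34.5 mm high; the hood's top is 55 mm above the bench. Contacts and catch are one unit, clamped at set-up anywhere within 24 mm lengthwise; where is not measured: when home, the near end of the pack is 67 to 91 mm from the front edge.
- contact (a joint): Sprung contact plate across the channel inside the hood, m: 0 out, grows as the pack presses it in, hard end at 0.009. Spring 2.5 N at first, plus 0.5 N per mm (7 N at the hard end); the pack's friction, and the drag of whatever pushes it, can double the push needed. The pack is home with the plate about 0.007 in, 2 mm before the hard end. Above 16 N the contacts are damaged.
- catch (a joint): Sprung steel catch in mid-floor of the channel, 16 mm wide, m: 0 up (5 mm out of the floor), 0.005 pressed level with the floor. The pack's weight holds it down; it springs up behind the pack's near end when the pack is home, and then holds it.
- adapter_tall: Bystander: black wall adapter standing upright, 46 x 84 x 92 mm, shorter and wider than the pack. Origin under its middle. It and the pack may have changed places.
- charger_tower: Bystander: radio adapter in a black charging stand, 91 x 96 x 138 mm. Origin under its middle.
- timer: Bystander: small white timer, 62 x 58 x 18 mm. Origin under its middle.
- tip_box: Bystander: blue pipette-tip box with clear lid, 67 x 104 x 62 mm. Origin under its middle.
- glass_beaker: Bystander: small glass beaker, 51 mm wide, 58 mm tall. Origin under its middle.
- tape_roll: Bystander: roll of tape lying flat, 62 mm across, 18 mm tall. Origin under its middle.
There are look-alikes about, which are no part of the job. Leave any purple or red look-alike of the part that bears pack_centre alone.

How it is judged:
By the outcome, as a careful person would: the job done as asked, in the order asked, and still so for the second after the job is handed in, with the robot touching nothing.
It also fails if it takes over 72 s, if anything falls off the work surface, if the arm or the gripper's body presses on something with over 40 N, if the wrist force passes 120 N, or if a joint passes its speed limit or range.

## Working session

There is one attempt and no reset: what is moved stays moved. The work goes in short steps, each a Python script; the robot and the scene stay as the last script left them, time stands still between calls to the robot, and variables do not carry over. Pictures are saved under pics/ and viewed, at most 10 in all, crops included, and the job is handed in when it is done.

```bash
mkdir -p pics
python3 - <<'E'
from workcell import bot,hand,get_obs,vision
import cv2,numpy as np,pickle
d={n:vision.read_camera(n) for n in("scene","top","wrist")}
pickle.dump(d,open('d0.pkl','wb'))
for n in d: 
    cv2.imwrite(f'pics/{n}0.png',d[n]["frame"][:,:,::-1]); print(n,d[n]["intrinsics"].tolist(),np.round(d[n]["view"],4).tolist())
cv2.imwrite('pics/top_big.png',cv2.resize(d["top"]["frame"][:,:,::-1],(800,600),interpolation=cv2.INTER_CUBIC))
cv2.imwrite('pics/scene_big.png',cv2.resize(d["scene"]["frame"][:,:,::-1],(800,600),interpolation=cv2.INTER_CUBIC))
o=get_obs();print(o)
E
```

```text
scene [[423.2684322522408, 0.0, 257.58453969780936], [0.0, 423.2684322522408, 191.90957707966413], [0.0, 0.0, 1.0]] [[0.6487, -0.7611, 0.0018, -0.2885], [-0.5968, -0.5101, -0.6194, 0.3199], [0.4724, 0.4007, -0.785, 1.3992], [0.0, 0.0, 0.0, 1.0]]
top [[482.5039467690355, 0.0, 253.35959978582264], [0.0, 482.5039467690355, 194.47388487087474], [0.0, 0.0, 1.0]] [[0.0072, -0.9999, -0.0097, 0.045], [-0.9845, -0.0054, -0.1755, 0.4803], [0.1754, 0.0108, -0.9844, 1.5081], [0.0, 0.0, 0.0, 1.0]]
wrist [[293.00677263159014, 0.0, 248.35497274041688], [0.0, 293.00677263159014, 193.55491604225904], [0.0, 0.0, 1.0]] [[0.4398, -0.8981, -0.0025, -0.6249], [-0.8644, -0.4241, 0.27, -0.0341], [-0.2436, -0.1165, -0.9629, 0.3805], [0.0, 0.0, 0.0, 1.0]]
{'time_s': 0.15, 'joint_pos': array([-1.11739166e+00,  3.53512257e-01,  1.63395512e+00, -1.40586212e-05,
        1.15519644e+00, -2.38349680e-03]), 'joint_vel': array([-0.00190789, -0.00152059, -0.00214928, -0.00083728,  0.00064994,
        0.0009415 ]), 'joint_efforts': array([-9.62006416e-04, -6.05635571e+01, -3.42338741e+01, -1.01563619e-04,
        6.08691058e-03, -9.74992417e-06]), 'position': array([ 0.2749623 , -0.56088687,  0.24772314]), 'orientation': array([ 9.74143556e-01,  2.25929295e-01, -1.26025179e-04, -5.20584557e-04]), 'wrist_force': array([ 0.3402953 ,  0.13248974, -0.19526962]), 'ft_torque': array([-0.01821989, -0.03182316, -0.01258481]), 'grip_force': 0.0, 'gripper_width': 0.08546435382529534}
```

View pics/top_big.png

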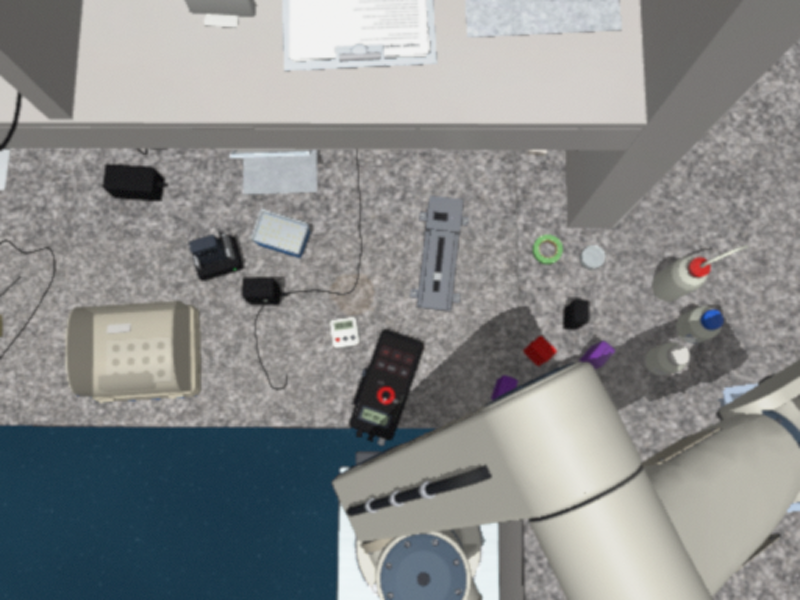

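View pics/scene_big.png

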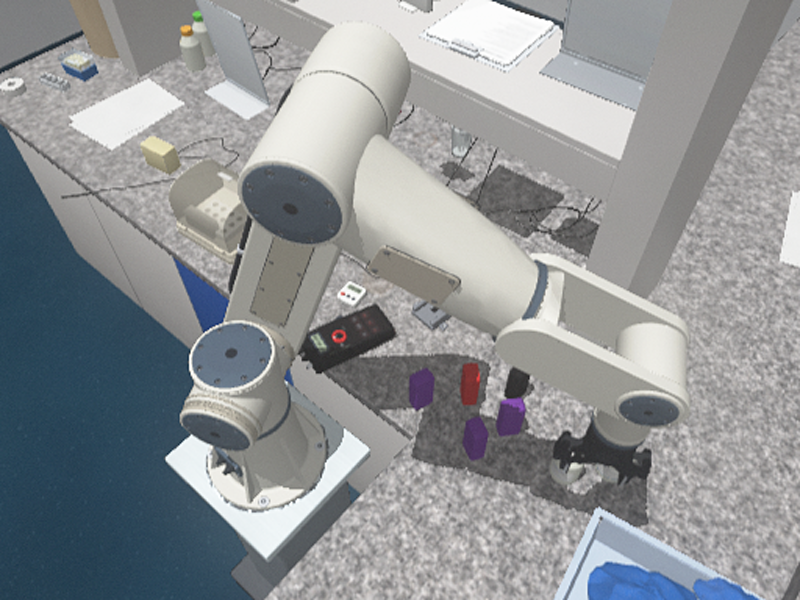

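Top view (800 px scale): the dock has its open front at about (435,308) and its hood at about (442,212). There are three black upright candidates:
- (577,314): a narrow 48x31-like block.
- (135,182): wider, 84 mm-like, so the wall adapter.
- (262,290): has a cord.

The red block (540,351) and the purple ones (505,388), (598,353) are decoys. The block at (577,314) fits the pack, and I'll confirm that in a crop.

```bash
cat > h.py <<'E'
import numpy as np,cv2,pickle
def proj(c,P):
    P=np.atleast_2d(P);q=P@c["view"][:3,:3].T+c["view"][:3,3];q=q@c["intrinsics"].T;return q[:,:2]/q[:,2:]
def ray(c,uv,z):
    "world points on plane z for pixels"
    uv=np.atleast_2d(uv);R=c["view"][:3,:3];C=-R.T@c["view"][:3,3]
    d=np.c_[uv,np.ones(len(uv))]@np.linalg.inv(c["intrinsics"]).T@R
    return C+d*((z-C[2])/d[:,2])[:,None]
E
python3 - <<'E'
import pickle,cv2,numpy as np
from h import *
c=pickle.load(open('d0.pkl','rb'))["top"];f=c["frame"][:,:,::-1]
a=cv2.resize(f[115:210,255:305],(300,570),interpolation=cv2.INTER_CUBIC)
b=cv2.resize(f[180:265,315:400],(480,480),interpolation=cv2.INTER_CUBIC)
im=np.zeros((570,790,3),np.uint8);im[:570,:300]=a;im[:480,310:]=b
cv2.imwrite('pics/crop1.png',im)
s=512/800
for n,p in dict(pack=(577,314),front=(435,308),hood=(444,200),ad=(135,182)).items(): print(n,ray(c,np.array(p)*s,0.0 if n!='pack' else .11).round(3))
E
```

```text
pack [[ 0.45  -0.307  0.11 ]]
front [[ 0.479 -0.034  0.   ]]
hood [[ 0.717 -0.054  0.   ]]
ad [[0.755 0.62  0.   ]]
```

View pics/crop1.png

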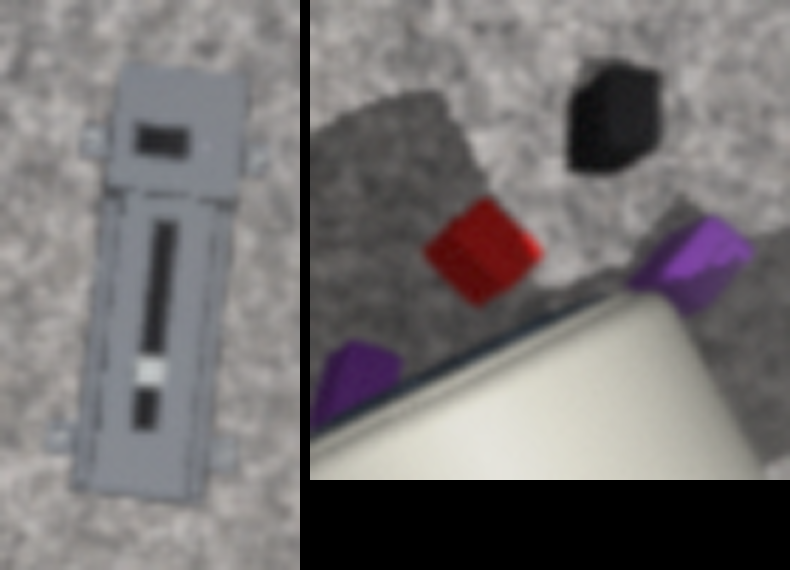

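The crop confirms a plain black upright block at about (615,115) with no cord or prongs, and decoys in other colours nearby. The dock's bright catch is visible at crop (150,370). Next, a closer look with the wrist camera.

```bash
cat >> h.py <<'E'
from scipy.spatial.transform import Rotation as Ro
def down(a):
    "tool down, closing axis (tool y) at world angle a"
    y=np.array([np.cos(a),np.sin(a),0]);z=np.array([0,0,-1.]);x=np.cross(y,z)
    return Ro.from_matrix(np.c_[x,y,z]).as_quat()
E
python3 - <<'E'
from workcell import bot,hand,get_obs,vision,kinematics
from h import *
d=pickle.load(open('d0.pkl','rb'));c=d["wrist"];o=get_obs()
R=Ro.from_quat(o["orientation"]).as_matrix();C=-c["view"][:3,:3].T@c["view"][:3,3]
print('cam in tool',(R.T@(C-o["position"])).round(3),'optical axis',(R.T@c["view"][2,:3]).round(3),'tool y',R[:,1].round(3))
a=np.arctan2(R[1,1],R[0,1]); print('a',a)
off=R.T@(C+c["view"][2,:3]*0.33-o["position"]); print(off)  # point 0.33 m along axis
# choose yaw as at present base relation: view pack centre
tgt=np.array([.45,-.307,.11])
p=tgt-R@off; print(p)
for aa in (a,a+.5,a-.5,a+np.pi):
    Rr=Ro.from_quat(down(aa)).as_matrix();p=tgt-Rr@off;j=kinematics.solve_ik(p,down(aa));print(aa,p.round(3),None if j is None else np.round(j,2))
p=tgt-R@off; 
bot.reach(p,down(a))
w=vision.read_camera("wrist");t=vision.read_camera("top");pickle.dump((w,t),open('d1.pkl','wb'))
cv2.imwrite('pics/w1.png',w["frame"][:,:,::-1]);print(get_obs()["time_s"])
E
```

```text
cam in tool [ 0.07   0.001 -0.126] optical axis [-0.27  -0.002  0.963] tool y [ 0.44  -0.898 -0.001]
a -1.115002482586782
[-0.01946782  0.00062262  0.19148155]
[ 0.46729838 -0.298055    0.30148191]
-1.115002482586782 [ 0.467 -0.298  0.301] [-0.57  0.19  1.73 -0.    1.22  0.54]
-0.6150024825867819 [ 0.461 -0.291  0.301] [-0.57  0.18  1.74 -0.    1.22  0.05]
-1.615002482586782 [ 0.469 -0.307  0.301] [-0.58  0.21  1.71 -0.    1.22  1.03]
2.0265901710030114 [ 0.433 -0.316  0.301] [-0.63  0.16  1.76 -0.    1.21 -2.66]
1.5
```

View pics/w1.png

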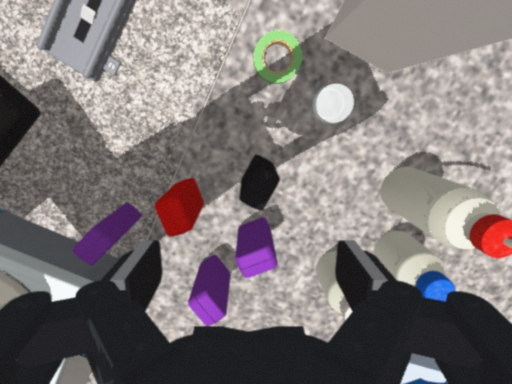

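The pack is at (260,182) in the wrist view. A purple block at (256,247) stands close by and the red one is at (180,208). I'll fit box silhouettes to get poses.

```bash
cat >> h.py <<'E'
from scipy.optimize import minimize
def box(x,y,a,L=(.048,.031,.110),z0=0):
    g=np.array([[i,j,k] for i in(-.5,.5) for j in(-.5,.5) for k in(0,1)])*L
    return np.c_[g[:,0]*np.cos(a)-g[:,1]*np.sin(a)+x,g[:,0]*np.sin(a)+g[:,1]*np.cos(a)+y,g[:,2]+z0]
def blob(mask,seed):
    n,l,s,_=cv2.connectedComponentsWithStats(mask.astype(np.uint8));k=l[int(seed[1]),int(seed[0])]
    if k==0:
        v,u=np.nonzero(l);i=np.argmin((u-seed[0])**2+(v-seed[1])**2);k=l[v[i],u[i]]
    return l==k
def iou(c,m,P,S=4):
    h=cv2.convexHull(((proj(c,P)+.5)*S-.5).astype(np.float32)).round().astype(np.int32)
    r=np.zeros((m.shape[0]*S,m.shape[1]*S),np.uint8);cv2.fillPoly(r,[h],1)
    r=cv2.resize(r.astype(np.float32),m.shape[::-1],interpolation=cv2.INTER_AREA)
    return np.minimum(r,m).sum()/np.maximum(r,m).sum()
def fit(views,L,x0,angles=np.arange(0,np.pi,np.pi/9),z0=0):
    f=lambda q:-sum(iou(c,m,box(q[0]/100,q[1]/100,q[2]*1.,L,z0)) for c,m in views)/len(views)
    best=None
    for a in angles:
        r=minimize(f,[x0[0]*100,x0[1]*100,a],method='Nelder-Mead',options=dict(initial_simplex=[[x0[0]*100,x0[1]*100,a],[x0[0]*100+1,x0[1]*100,a],[x0[0]*100,x0[1]*100+1,a],[x0[0]*100,x0[1]*100,a+.2]],maxiter=120))
        if best is None or r.fun<best.fun: best=r
    return best.x[0]/100,best.x[1]/100,best.x[2],-best.fun
E
python3 - <<'E'
from h import *
w,t=pickle.load(open('d1.pkl','rb'))
W=w["frame"].astype(int);T=t["frame"].astype(int)
seedW=(260,182);print('top seed',proj(t,[.45,-.307,.08]))
bw=blob(W.max(2)<45,seedW);u,v=np.nonzero(bw)[::-1];print('wrist blob',bw.sum(),u.min(),u.max(),v.min(),v.max())
bt=blob(T.max(2)<50,proj(t,[.45,-.307,.08])[0]);u,v=np.nonzero(bt)[::-1];print('top blob',bt.sum(),u.min(),u.max(),v.min(),v.max())
for nm,vs in dict(w=[(w,bw)],t=[(t,bt)],both=[(w,bw),(t,bt)]).items(): print(nm,np.round(fit(vs,(.048,.031,.11),(.45,-.307)),4))
pur=(W[:,:,2]>W[:,:,1]+30)&(W[:,:,0]>W[:,:,1]+15);red=(W[:,:,0]>W[:,:,2]+60)
for n,m,s in(('p1',pur,(256,247)),('p2',pur,(210,290)),('r',red,(180,208))):
    b=blob(m,s);x0=ray(w,s,.07)[0][:2];print(n,b.sum(),np.round(fit([(w,b)],(.048,.031,.11),x0),4))
E
```

```text
top seed [[366.98011912 202.46795331]]
wrist blob 1374 240 278 155 208
top blob 9 360 363 186 189
w [ 0.4597 -0.3165  3.2615  0.825 ]
t [ 0.45  -0.307  0.     0.   ]
both [ 0.4597 -0.3165  3.2615  0.4125]
p1 1898 [ 0.3753 -0.3553  2.221   0.8971]
p2 2074 [ 0.2863 -0.3289  0.7718  0.8847]
r 1905 [ 0.3859 -0.2407  0.6575  0.8574]
```

Run:
```python
from h import *
w,_=pickle.load(open('d1.pkl','rb'));t=pickle.load(open('d0.pkl','rb'))["top"]
W=w["frame"].astype(int);T=t["frame"].astype(int)
L=(.048,.031,.11);res={}
for th in (45,60,75):
    bw=blob(W.max(2)<th,(260,182));bt=blob(T.max(2)<th,(369,201));print(th,bw.sum(),bt.sum())
    for nm,vs in dict(w=[(w,bw)],t=[(t,bt)],both=[(w,bw),(t,bt)]).items(): res[nm]=fit(vs,L,(.455,-.312));print(nm,np.round(res[nm],4))
o=[]
for c,(u,v),k in((w,(200,120),5),(t,(335,170),6)):
    im=cv2.resize(c["frame"][v:v+100,u:u+80,::-1],None,fx=k,fy=k,interpolation=cv2.INTER_CUBIC)
    for q,col in((res['both'],(0,255,0)),(res['w'],(0,255,255))):
        h=cv2.convexHull(((proj(c,box(*q[:3],L))-[u,v]+.5)*k).astype(np.float32)).astype(int);cv2.polylines(im,[h],True,col,1)
        tp=((proj(c,box(*q[:3],L)[[1,3,7,5]])-[u,v]+.5)*k).astype(int);cv2.polylines(im,[tp],True,col,1)
    o.append(cv2.resize(im,(400,500)))
cv2.imwrite('pics/ov1.png',np.clip(np.hstack(o)*1.6,0,255).astype(np.uint8))
```

```text
45 1374 229
w [ 0.4611 -0.3162  3.2594  0.8249]
t [ 0.4597 -0.3158  2.7495  0.7353]
both [ 0.4599 -0.3161  0.109   0.7617]
60 1431 247
w [ 0.4602 -0.3164  3.2236  0.8552]
t [ 0.4583 -0.3153  2.8193  0.7768]
both [ 0.4601 -0.3162  0.0747  0.8056]
75 1480 273
w [ 0.4603 -0.3163  0.0598  0.8775]
t [ 0.4601 -0.3154  0.0398  0.8389]
both [ 0.4597 -0.3165  0.0559  0.8561]
```

View pics/ov1.png

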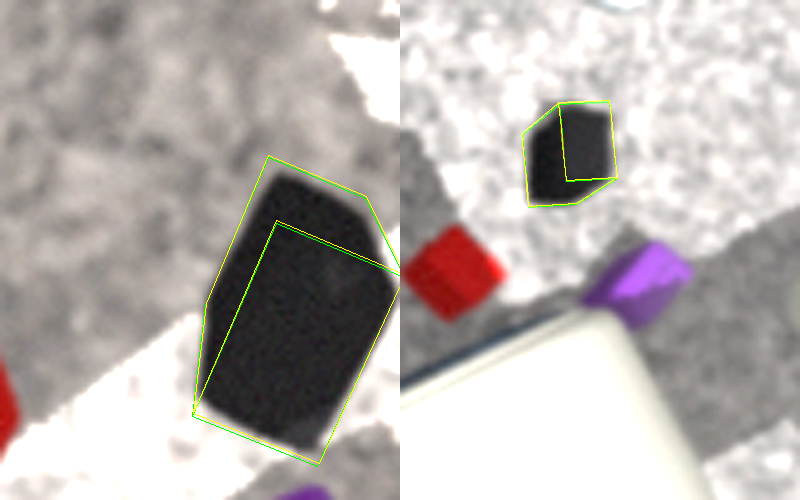

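The fit puts the pack at about (0.460,-0.316) with its 48 mm side nearly along world x (yaw about 3°), top face in the lower part of the blob. The neighbours are clear of a grasp across the 48 mm side. Next I look at the dock from close by.

Run:
```python
from workcell import bot,hand,get_obs,vision
from h import *
tgt=np.array([.585,-.042,.02]);off=np.array([.07,.001,-.126])+.37*np.array([-.27,-.002,.963])
q=down(np.pi/2-.08);p=tgt-Ro.from_quat(q).apply(off);print(p)
bot.reach(p,q);bot.dwell(.2)
w=vision.read_camera("wrist");t=vision.read_camera("top");pickle.dump((w,t),open('d2.pkl','wb'))
cv2.imwrite('pics/w2.png',cv2.resize(w["frame"][:,:,::-1],(800,600),interpolation=cv2.INTER_CUBIC));print(get_obs()["time_s"])
```

```text
[ 0.55517485 -0.03986972  0.25031   ]
3.625
```

View pics/w2.png

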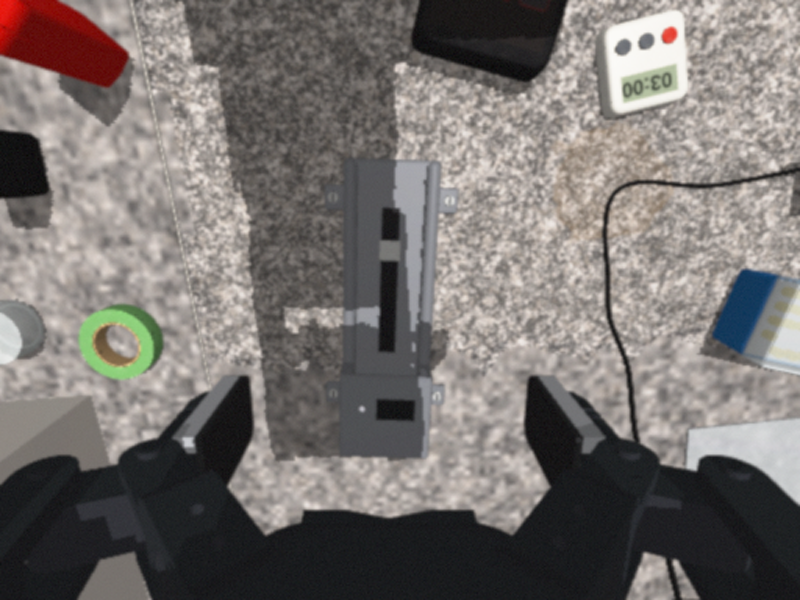

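The dock front edge is at v≈160 (u 345–440), the catch at (389,250), the hood mouth at v≈375 and the hood back at v≈457. I'll rectify the view at known heights to measure it.

Run:
```python
from h import *
w,t=pickle.load(open('d2.pkl','rb'))
O=np.array([.479,-.034]);a=-.08;k=2.4
X,Y=np.meshgrid(np.arange(-10,240,1/k),np.arange(50,-50,-1/k),indexing='ij')
pan=[]
for z in(0.014,.029,.055):
    P=np.c_[O[0]+(X.ravel()*np.cos(a)-Y.ravel()*np.sin(a))/1e3,O[1]+(X.ravel()*np.sin(a)+Y.ravel()*np.cos(a))/1e3,np.full(X.size,z)]
    m=proj(w,P).astype(np.float32).reshape(*X.shape,2)
    im=cv2.remap(w["frame"][:,:,::-1].copy(),m,None,cv2.INTER_CUBIC)
    for s in range(0,240,10): cv2.line(im,(0,int((s+10)*k)),(5 if s%50 else 15,int((s+10)*k)),(0,255,255),1)
    for s in range(-50,50,10): cv2.line(im,(int((50-s)*k),0),(int((50-s)*k),5 if s else 20),(0,255,255),1)
    pan.append(im)
cv2.imwrite('pics/rect.png',np.hstack(pan));print(pan[0].shape)
```

```text
(600, 240, 3)
```

View pics/rect.png

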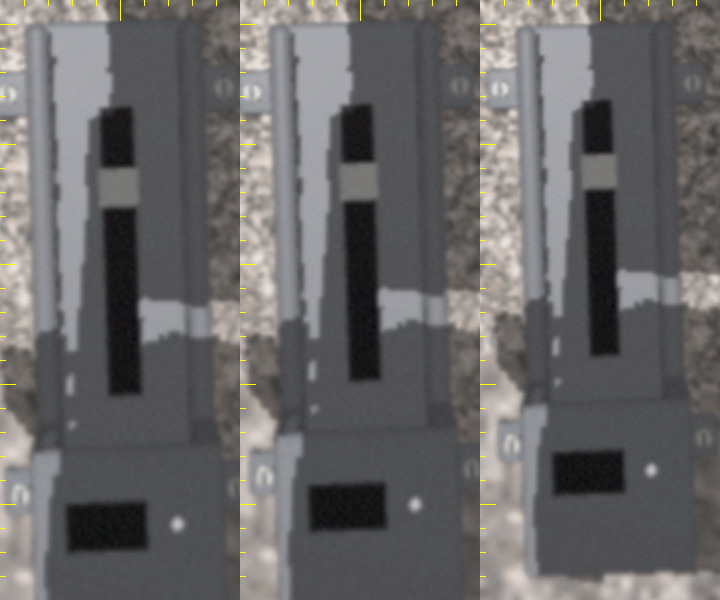

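```bash
cat >> h.py <<'E'
DO=np.array([.4792,-.0312]);DA=-.114
def dock(X,Y,z):
    "dock coordinates (mm, mm) and world z (m) -> world"
    c,s=np.cos(DA),np.sin(DA);return np.array([DO[0]+(X*c-Y*s)/1e3,DO[1]+(X*s+Y*c)/1e3,z])
E
python3 - <<'E'
from workcell import bot,hand,get_obs,vision
from h import *
t=pickle.load(open('d0.pkl','rb'))["top"]
def inv(P):
    c,s=np.cos(DA),np.sin(DA);d=P[:2]-DO;return (1e3*np.array([c*d[0]+s*d[1],-s*d[0]+c*d[1]])).round(1)
for n,u,z in(('catch',(150,370),.017),('front',(142,495),.014),('hood top back',(182,70),.055)):
    print(n,inv(ray(t,(np.array([255,115])+np.array(u)/6-.5+.08),z)[0]))
q=down(.057);x,y=.4600,-.3163
hand.move_gripper(.070,50)
bot.reach([x,y,.25],q);bot.servo_line([x,y,.079],velocity=.15);bot.dwell(.2)
print(get_obs()["wrist_force"].round(2))
hand.move_gripper(.0,50)
o=get_obs();print(o["gripper_width"],o["grip_force"],o["wrist_force"].round(2),o["position"])
bot.servo_line([x,y,.12],velocity=.08);o=get_obs();print(o["gripper_width"],o["grip_force"],o["wrist_force"].round(2),o["ft_torque"].round(3),o["time_s"])
E
```

```text
catch [67.1  1.3]
front [-2.  -2.2]
hood top back [226.8   3.4]
[-0.75  0.24  0.48]
0.048400304018691886 48.42685969895683 [-3.56  0.56  7.91] [ 0.45960323 -0.31633066  0.07957008]
0.048482018418645516 50.033576560090296 [-0.12  0.44 -3.66] [ 0.009  0.002 -0.004] 7.5333
```

```bash
cat >> h.py <<'E'
def inv(P):
    c,s=np.cos(DA),np.sin(DA);d=np.atleast_2d(P)[:,:2]-DO;return 1e3*np.c_[c*d[:,0]+s*d[:,1],-s*d[:,0]+c*d[:,1]]
E
python3 - <<'E'
from h import *
w=pickle.load(open('d2.pkl','rb'))[0];t=pickle.load(open('d0.pkl','rb'))["top"]
for n,c in(('w',w),('t',t)):
    k=4;X,Y=np.meshgrid(np.arange(-8,160,1/k),np.arange(45,-45,-1/k),indexing='ij')
    P=np.array([dock(x,y,.014) for x,y in zip(X.ravel(),Y.ravel())])
    m=proj(c,P).astype(np.float32).reshape(*X.shape,2);g=cv2.cvtColor(cv2.remap(c["frame"],m,None,cv2.INTER_CUBIC),cv2.COLOR_RGB2GRAY).astype(float)
    ins=np.abs(Y[0])<12
    th=(g[200,ins].min()+np.median(g[300,ins]))/2
    for lo,hi in((42,56),(82,95),(105,118),(125,138)):
        r=g[(X[:,0]>lo)&(X[:,0]<hi)].mean(0);d=np.clip(np.median(r[ins])-r-0,0,None)*ins
        rr=r[ins];b=(rr.min()+np.percentile(rr,80))/2;sel=rr<b;print(n,lo,'slot centre Y',Y[0][ins][sel].mean().round(2),'w',sel.sum()/k)
    # longitudinal: gray along slot centre
    s=g[:,np.abs(Y[0])<3].mean(1);print(n,'X edges',[(round(X[i,0],1),int(np.gradient(s)[i])) for i in np.argsort(-np.abs(np.gradient(s)))[:24:3]])
E
```

```text
w 42 slot centre Y 0.12 w 13.5
w 82 slot centre Y 0.38 w 13.5
w 105 slot centre Y 0.5 w 13.25
w 125 slot centre Y 0.5 w 13.25
w X edges [(np.float64(59.5), 10), (np.float64(76.8), -8), (np.float64(77.0), -8), (np.float64(76.5), -7), (np.float64(75.5), -7), (np.float64(60.8), 6), (np.float64(-1.2), -5), (np.float64(58.8), 5)]
t 42 slot centre Y 1.38 w 12.0
t 82 slot centre Y 1.62 w 11.5
t 105 slot centre Y 1.75 w 11.75
t 125 slot centre Y 1.88 w 11.5
t X edges [(np.float64(58.5), 5), (np.float64(58.8), 5), (np.float64(59.0), 5), (np.float64(59.2), 5), (np.float64(57.8), 4), (np.float64(74.8), -4), (np.float64(60.0), 4), (np.float64(34.8), -4)]
```

```bash
python3 - <<'E'
s=open('h.py').read().replace("DO=np.array([.4792,-.0312]);DA=-.114","DO=np.array([.4783,-.0306]);DA=-.109");open('h.py','w').write(s)
E
python3 - <<'E'
from workcell import bot,hand,get_obs,vision
from h import *
q=down(np.pi/2+DA)
bot.servo_line([.46,-.3163,.22],velocity=.2)
bot.reach(dock(24,0,.20),q);bot.servo_line(dock(24,0,.118),velocity=.12);bot.dwell(.3)
w=vision.read_camera("wrist");cv2.imwrite('pics/w3.png',w["frame"][:,:,::-1])
f0=get_obs()["wrist_force"];z=.118
while z>.0905:
    z-=.0015;bot.servo_line(dock(24,0,z),velocity=.03)
    o=get_obs();d=o["wrist_force"]-f0
    if z<.1125: print(round(z,4),d.round(1),o["ft_torque"].round(2))
    if d[2]>4: break
print(o["time_s"],o["position"],o["gripper_width"])
E
```

```text
0.112 [ 0.3 -0.1 -0.1] [0.01 0.05 0.02]
0.1105 [ 0.9  0.  -0.3] [-0.01  0.02  0.01]
0.109 [0.7 0.3 0. ] [ 0.01 -0.01 -0.04]
0.1075 [ 0.8 -0.5 -0.5] [-0.02 -0.02  0.04]
0.106 [ 0.6 -1.4 -0.1] [-0.06 -0.02 -0.04]
0.1045 [ 1.  -0.4 -0.3] [-0.02 -0.02  0.03]
0.103 [ 1.3  2.  -1.4] [ 0.38 -0.13 -0.01]
0.1015 [ 2.5  2.  -0.1] [ 0.65 -0.23  0.05]
0.1 [ 1.9  3.9 -0.3] [ 0.77 -0.25  0.14]
0.0985 [1.4 4.2 0.3] [ 0.83 -0.33  0.07]
0.097 [ 2.1  3.4 -0.4] [ 1.01 -0.35  0.03]
0.0955 [ 2.6  3.3 -0. ] [ 1.   -0.26  0.08]
0.094 [2.5 4.9 0.6] [ 1.   -0.39  0.16]
0.0925 [1.  2.1 9.2] [0.69 0.02 0.01]
14.725 [ 0.50283362 -0.03352774  0.09322671] 0.048685521357492365
```

View pics/w3.png

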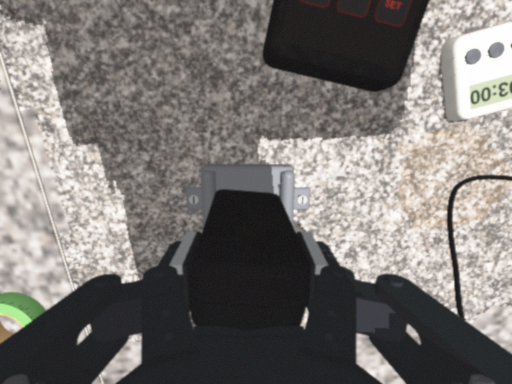

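It seated on the floor, rubbing lightly against the −y rail. I'll centre it, release, and go round to the front to push near the top.

Run:
```python
from workcell import bot,hand,get_obs,vision
from h import *
bot.servo_line(dock(24,0,.0940),velocity=.03)
for dy in(.7,1.4,2.0):
    bot.servo_line(dock(24,dy,.0940),velocity=.03);o=get_obs();print(dy,o["wrist_force"].round(1),o["ft_torque"].round(2))
    if abs(o["ft_torque"][0])<.25: break
bot.servo_line(dock(24,dy,.0930),velocity=.03)
hand.move_gripper(.075);o=get_obs();print('open',o["wrist_force"].round(1),o["gripper_width"],o["time_s"])
bot.servo_line(dock(24,dy,.185),velocity=.15)
hand.move_gripper(0)
bot.servo_line(dock(-30,dy,.185),velocity=.2)
w=vision.read_camera("wrist");t=vision.read_camera("top");s=vision.read_camera("scene");pickle.dump((w,t,s),open('d3.pkl','wb'))
cv2.imwrite('pics/w4.png',w["frame"][:,:,::-1]);print(dy,get_obs()["time_s"],get_obs()["position"])
```

```text
0.7 [-0.9 -0.5 -2.9] [ 0.07 -0.03  0.02]
open [ 0.   1.  -0.5] 0.07479151465304439 15.85
0.7 17.8833 [ 0.44957312 -0.02669252  0.1852934 ]
```

View pics/w4.png

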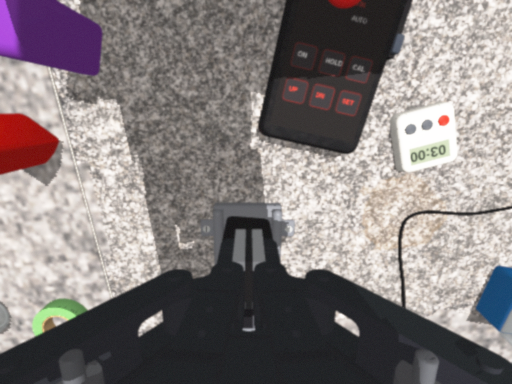

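The pack stands in the channel, mostly hidden behind the closed fingers at (250,230). I'll push near its top.

Run:
```python
from workcell import bot,hand,get_obs,vision
from h import *
zt=.125
bot.servo_line(dock(-30,.7,zt),velocity=.15)
f0=get_obs()["wrist_force"];x=-30
bot.servo_line(dock(-10,.7,zt),velocity=.1);x=-10
while x<32:
    x+=3;bot.servo_line(dock(x,.7,zt),velocity=.06);print(x,(get_obs()["wrist_force"]-f0).round(1)[:2],end=' ')
bot.dwell(.5)
bot.servo_line(dock(-35,.7,.15),velocity=.25)
w=vision.read_camera("wrist");t=vision.read_camera("top");s=vision.read_camera("scene");pickle.dump((w,t,s),open('d4.pkl','wb'))
f=w["frame"][:,:,::-1];cv2.imwrite('pics/w5.png',np.hstack([cv2.resize(f[150:330,150:350],(400,360)),cv2.resize(t["frame"][110:220,230:330,::-1],(327,360))]));print(get_obs()["time_s"])
```

```text
-7 [0.5 0.5] -4 [-0.1  0.4] -1 [-0.2  0.7] 2 [-0.5 -0.9] 5 [-1.3 -0.2] 8 [-0.7  0.7] 11 [-0.9 -0.1] 14 [-0.8 -0. ] 17 [-1.3  0.1] 20 [0.2 0.1] 23 [-0.5  0.7] 26 [-0.1 -1. ] 29 [-0.4  0.4] 32 [-0.6 -0.6] 23.3667
```

View pics/w5.png

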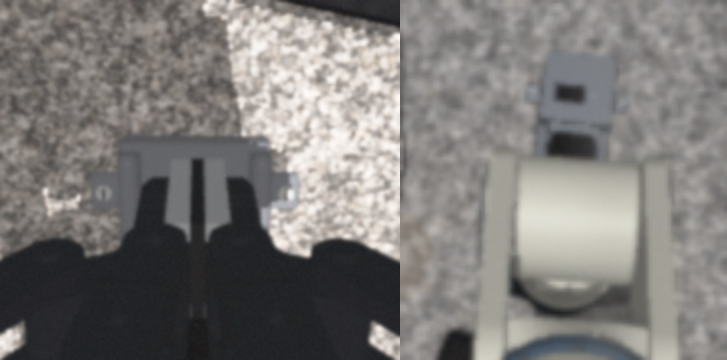

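The top view shows the black pack lying in the channel up to the hood mouth at (572,145). All ten pictures are used, so I'll go by force and numbers from here.

```bash
cat > push.py <<'E'
from workcell import bot,hand,get_obs,vision
from h import *
ux=np.array([np.cos(DA),np.sin(DA),0])
def rd(n=4):
    f=[]
    for _ in range(n): f.append(get_obs()["wrist_force"]);bot.dwell(.015)
    return np.mean(f,0)
E
python3 - <<'E'
from push import *
print(bot.tcp_to_tips)
Z=.043;Y=0.7
bot.servo_line(dock(-35,Y,Z),velocity=.15);f0=rd(8);np.save('f0.npy',f0)
bot.servo_line(dock(22,Y,Z),velocity=.1);x=22;print('start',(rd()-f0).round(1))
L=[]
while x<56:
    x+=1;bot.servo_line(dock(x,Y,Z),velocity=.03);d=rd(3)-f0;F=-d@ux;L.append((x,round(F,1),round(d[2],1)))
    if F>(6 if x<48 else 3.5): break
print(L)
print(get_obs()["time_s"],inv(get_obs()["position"]))
E
```

```text
0.017
start [-0.3 -0.2 -0. ]
[(23, np.float64(0.3), np.float64(-0.3)), (24, np.float64(0.1), np.float64(-0.8)), (25, np.float64(0.2), np.float64(-0.0)), (26, np.float64(-0.1), np.float64(0.4)), (27, np.float64(-0.1), np.float64(-0.1)), (28, np.float64(0.8), np.float64(0.0)), (29, np.float64(-0.1), np.float64(0.0)), (30, np.float64(-0.1), np.float64(-0.2)), (31, np.float64(4.4), np.float64(3.2)), (32, np.float64(1.7), np.float64(-0.9)), (33, np.float64(1.3), np.float64(-0.9)), (34, np.float64(1.2), np.float64(-0.8)), (35, np.float64(1.5), np.float64(-1.4)), (36, np.float64(1.9), np.float64(-0.9)), (37, np.float64(1.9), np.float64(-0.8)), (38, np.float64(2.1), np.float64(-1.0)), (39, np.float64(0.9), np.float64(-1.0)), (40, np.float64(1.3), np.float64(-0.9)), (41, np.float64(1.2), np.float64(-0.4)), (42, np.float64(1.6), np.float64(-0.4)), (43, np.float64(1.4), np.float64(-1.5)), (44, np.float64(1.7), np.float64(-1.0)), (45, np.float64(1.1), np.float64(-0.7)), (46, np.float64(1.4), np.float64(-1.5)), (47, np.float64(1.2), np.float64(-0.9)), (48, np.float64(1.3), np.float64(-0.7)), (49, np.float64(1.5), np.float64(-0.6)), (50, np.float64(1.0), np.float64(-1.2)), (51, np.float64(1.2), np.float64(-1.2)), (52, np.float64(1.7), np.float64(-1.1)), (53, np.float64(1.1), np.float64(-1.1)), (54, np.float64(1.6), np.float64(-0.7)), (55, np.float64(1.4), np.float64(-0.3)), (56, np.float64(1.5), np.float64(-1.4))]
35.35 [[56.10358534  0.7053478 ]]
```

Run:
```python
from push import *
f0=np.load('f0.npy');Z=.043;Y=.7;x=56;on=None;L=[]
while x<80:
    x+=.5;bot.servo_line(dock(x,Y,Z),velocity=.02);F=-(rd(3)-f0)@ux;L.append((x,round(float(F),1)))
    if on is None and F>3.3: on=x
    if F>12 or (on and x>=on+6): break
print(on,L,get_obs()["time_s"],inv(get_obs()["position"]))
```

```text
57.0 [(56.5, 1.9), (57.0, 4.8), (57.5, 6.7), (58.0, 9.1), (58.5, 10.4), (59.0, 11.8), (59.5, 13.8)] 37.45 [[56.54454089  0.70461026]]
```

Run:
```python
from push import *
f0=np.load('f0.npy');Y=.7
c,s=np.cos(DA),np.sin(DA);R=np.array([[c,s,0],[-s,c,0],[0,0,1]])
o=get_obs();print('F dock',R@(rd()-f0),'M dock',R@o["ft_torque"],'z',o["position"])
for x in(57,54):
    bot.servo_line(dock(x,Y,.043),velocity=.04);o=get_obs();print(x,(R@(rd()-f0)).round(1),inv(o["position"]))
bot.servo_line(dock(10,Y,.20),velocity=.25)
off=np.array([.07,.001,-.126])+.37*np.array([-.27,-.002,.963]);q=down(np.pi/2+DA)
bot.servo_line(dock(60,0,.02)-Ro.from_quat(q).apply(off),velocity=.3);bot.dwell(.1)
w=vision.read_camera("wrist");pickle.dump(w,open('d5.pkl','wb'))
print(get_obs()["time_s"])
k=1
for z in(.014,.045):
    for y in(0,-6,18,-18):
        X=np.arange(-6,176,3.);P=np.array([dock(a,y,z) for a in X]);m=proj(w,P).astype(np.float32)[None]
        g=cv2.cvtColor(cv2.remap(w["frame"],m,None,cv2.INTER_LINEAR),cv2.COLOR_RGB2GRAY)[0];print(z,y,g.tolist())
```

```text
F dock [-13.43659335   0.57049508  11.46051509] M dock [0.2073055  2.02495485 0.01464578] z [ 0.53458562 -0.03605073  0.04286452]
57 [-6.9 -0.4  3.8] [[56.51457228  0.73577072]]
54 [ 0.1 -0.4 -0.6] [[54.99870213  0.69876367]]
39.4333
0.014 0 [133, 124, 86, 93, 93, 92, 92, 91, 94, 92, 93, 93, 93, 92, 51, 23, 22, 25, 24, 25, 24, 25, 23, 26, 25, 24, 20, 21, 20, 22, 23, 24, 23, 25, 21, 24, 23, 24, 24, 29, 33, 32, 31, 30, 32, 32, 31, 31, 32, 33, 32, 31, 30, 26, 28, 32, 33, 32, 33, 34, 34]
0.014 -6 [106, 83, 85, 92, 93, 93, 93, 93, 93, 93, 92, 92, 93, 92, 55, 35, 37, 34, 36, 33, 34, 33, 33, 33, 35, 29, 20, 22, 19, 24, 24, 25, 28, 22, 22, 22, 25, 22, 25, 83, 119, 119, 120, 116, 113, 114, 113, 111, 99, 86, 84, 86, 85, 83, 81, 93, 95, 95, 89, 76, 38]
0.014 18 [185, 187, 144, 172, 174, 175, 174, 174, 173, 174, 172, 174, 173, 172, 173, 172, 173, 172, 170, 170, 168, 168, 157, 149, 145, 141, 81, 18, 20, 23, 24, 22, 22, 24, 24, 25, 25, 23, 23, 41, 63, 73, 82, 104, 111, 114, 117, 123, 126, 125, 124, 106, 108, 123, 129, 94, 38, 32, 30, 30, 30]
0.014 -18 [102, 107, 86, 92, 91, 93, 94, 93, 92, 92, 93,
[... 576 characters left out ...]
, 22, 24, 24, 24, 23, 21, 20, 25, 22, 30, 103, 123, 123, 123, 119, 119, 120, 119, 108, 92, 92, 93, 92, 91, 96, 107, 106, 96, 81, 37, 32, 32, 33, 33, 32, 32]
0.045 18 [172, 149, 173, 174, 173, 174, 174, 174, 174, 174, 173, 172, 173, 172, 172, 173, 173, 171, 171, 172, 171, 170, 168, 109, 27, 19, 23, 24, 26, 23, 24, 25, 24, 24, 24, 24, 28, 35, 44, 54, 65, 73, 88, 99, 104, 104, 96, 102, 113, 96, 38, 31, 31, 29, 29, 30, 32, 30, 30, 30, 30]
0.045 -18 [103, 86, 93, 94, 92, 91, 92, 92, 93, 92, 94, 92, 93, 91, 92, 92, 91, 92, 91, 91, 91, 91, 92, 76, 32, 20, 24, 26, 22, 22, 24, 21, 25, 20, 23, 33, 39, 49, 58, 72, 82, 94, 106, 119, 114, 98, 101, 103, 103, 87, 33, 30, 30, 30, 30, 28, 30, 31, 28, 30, 30]
```

The pack's near end is at about X=71, just where the plate should start. The upward Fz on the tool shows the finger was pressing the pack down and making it drag. I'll push again while keeping the vertical drag near zero.

```bash
cat >> push.py <<'E'
Y=.7
def R3():
    c,s=np.cos(DA),np.sin(DA);return np.array([[c,s,0],[-s,c,0],[0,0,1]])
def press(x,z,f0,xstop,Fmax,tmax,step=.4):
    L=[];t0=get_obs()["time_s"]
    while True:
        bot.servo_line(dock(x,Y,z),velocity=.02);d=R3()@(rd(2)-f0);o=get_obs();xa=inv(o["position"])[0,0]
        L.append((round(x,1),round(float(xa),2),round(z*1e3,1),round(-float(d[0]),1),round(float(d[2]),1)))
        if xa>=xstop or -d[0]>Fmax+2 or o["time_s"]-t0>tmax: break
        z=float(np.clip(z+np.clip((d[2]+.7)/5,-.5,.5)/1e3,.040,.050))
        if -d[0]<Fmax: x+=step
    return x,z,L
E
python3 - <<'E'
from push import *
bot.servo_line(dock(0,Y,.12),velocity=.35)
bot.servo_line(dock(0,Y,.043),velocity=.2);f0=rd(5);np.save('f0.npy',f0)
bot.servo_line(dock(54.5,Y,.043),velocity=.12)
x,z,L=press(55.,.043,f0,63.3,10.5,9)
for l in L: print(*l)
print(get_obs()["time_s"])
E
```

```text
55.0 54.62 43.0 -0.1 -0.5
55.4 55.38 43.0 0.4 -1.3
55.8 55.82 42.9 0.6 -0.5
56.2 56.2 42.9 0.3 -0.2
56.6 56.62 43.0 -0.2 0.1
57.0 56.78 43.2 1.4 -0.4
57.4 56.81 43.2 3.9 1.5
57.8 57.01 43.7 5.8 -0.7
58.2 57.61 43.7 5.4 -1.1
58.6 57.94 43.6 5.0 -0.7
59.0 58.24 43.6 5.7 -0.6
59.4 58.58 43.6 6.2 -1.0
59.8 58.85 43.6 5.7 -0.2
60.2 59.37 43.7 5.9 -0.9
60.6 59.61 43.6 6.2 -0.8
61.0 59.79 43.6 6.4 -0.4
61.4 60.13 43.7 6.8 0.2
61.8 60.51 43.9 7.0 -1.2
62.2 60.82 43.8 7.5 -0.1
62.6 61.1 43.9 7.6 -0.7
63.0 61.45 43.9 7.1 -0.6
63.4 61.76 43.9 7.5 -0.3
63.8 62.09 44.0 7.2 -0.5
64.2 62.46 44.0 7.7 -1.1
64.6 62.74 44.0 8.7 -0.4
65.0 63.02 44.0 8.4 -1.9
65.4 63.2 43.8 10.0 0.9
65.8 63.75 44.1 8.8 -1.6
49.125
```

It works: the plate is compressing smoothly and is about 7 mm in. I'll nudge it slightly further, then back off and see whether the pack follows.

Run:
```python
from push import *
f0=np.load('f0.npy')
x,z,L=press(66.1,.0441,f0,64.3,11.,2.5,.3)
for l in L: print(*l)
for xx in(x-2,x-3,x-4,x-5):
    bot.servo_line(dock(xx,Y,z),velocity=.04);d=R3()@(rd(3)-f0);print('back',round(xx,1),inv(get_obs()["position"])[0,0].round(2),d.round(1))
print(get_obs()["time_s"])
```

```text
66.1 63.99 44.1 8.6 -1.2
66.4 64.2 44.0 9.3 -0.6
66.7 64.38 44.0 9.0 -1.2
back 64.7 63.51 [-6.7 -0.2 -1. ]
back 63.7 63.49 [-4.5  0.3 -2. ]
back 62.7 63.41 [-1.9 -0.2 -2.3]
back 61.7 62.34 [-0.2 -0.7 -0.3]
51.175
```

The force drops to zero while the pack stays put at 63.4, so the catch is holding it. I'll retreat and check the catch numerically.

Run:
```python
from push import *
bot.servo_line(dock(0,Y,.045),velocity=.2);bot.servo_line(dock(0,Y,.20),velocity=.3)
off=np.array([.07,.001,-.126])+.37*np.array([-.27,-.002,.963]);q=down(np.pi/2+DA)
bot.servo_line(dock(60,0,.02)-Ro.from_quat(q).apply(off),velocity=.3);bot.dwell(.2)
w=vision.read_camera("wrist")
for y in(0,-18,18):
    P=np.array([dock(a,y,.014) for a in np.arange(45,96,2.)]);g=cv2.cvtColor(cv2.remap(w["frame"],proj(w,P).astype(np.float32)[None],None,cv2.INTER_LINEAR),cv2.COLOR_RGB2GRAY)[0];print(y,g.tolist())
print(get_obs()["time_s"],get_obs()["position"])
```

```text
0 [26, 25, 25, 23, 24, 23, 25, 28, 72, 126, 135, 136, 134, 136, 135, 129, 99, 41, 23, 22, 20, 22, 21, 24, 24, 21]
-18 [92, 92, 93, 92, 91, 93, 91, 91, 91, 91, 92, 90, 91, 96, 131, 110, 88, 65, 31, 19, 20, 18, 22, 26, 24, 22]
18 [172, 172, 169, 168, 168, 168, 167, 166, 156, 145, 144, 143, 142, 140, 138, 116, 104, 68, 31, 19, 20, 23, 23, 26, 25, 23]
52.8917 [ 0.50697926 -0.03402241  0.24873981]
```

The catch is visible again at X=61–78, directly behind the pack's near end at about 79, so it has sprung up.

```bash
python3 -c "
from workcell import hand_in
print(hand_in())"
```

```text
the job is handed in; nothing more can be done
None
```

The pack is lying under the hood against the contacts, with the catch up behind it. The job was handed in at about 53 s; the highest push I measured was 13.8 N, below the 16 N damage limit.

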